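Unstack the citrus set into its shaped trays

ROBOT

A 6-joint arm with a two-finger parallel gripper is mounted at the origin on the work surface. World frame = base frame: x ahead of the robot, y to its left, z up, the work surface at z = 0. Lengths are in m, angles in rad, forces in N, time in s.
With the tool pointing down it reaches from about 0.325 to 0.85 m from the base axis. Payload 4.4 kg.
Tool frame: the origin (TCP) lies on the centre line of the jaws, within the pads' length; the fingertips stand 17 mm ahead of it and the grasp point (between the pads) lies 2 mm behind it; z points along the fingers, y is the line along which they close (so a half turn about z gives the same grasp; the last joint's range is limited). The gripper opens to 94 mm and grips with 3 to 60 N. Pads are 16 mm wide; open, the fingers measure 119 mm over their backs; the gripper's body (75 mm by 177 mm) begins 78 mm behind the grasp point.
Start: joints at [1.016, 0.207, 1.542, -0, 1.393, -0.15], TCP at [0.226, 0.529, 0.222] pointing down, gripper open.
Joint ranges: [-2.73, 2.73], [-0.86, 2.22], [0.23, 2.46], [-1.11, 4.25], [0.08, 2.63], [-2.82, 2.82]. Speed limits (rad/s): [2.79, 2.79, 3.14, 3.14, 3.14, 3.14].

INTERFACE

Orientations are given as a unit quaternion [w, x, y, z].
In Python, from station import telemetry, camera, camera_model, bot gives the robot as it stands. The module is installed in compiled form; this text tells all that it offers.
- The arm moves only by the tool servo_tool, never from a script. Its argument "moves" is a list of rows, each a list of 2 entries, a list of its own where there are three numbers: the shift along the tool's x, y, z each as a share of 25 mm, from -1 to 1, then the turn, a rotation vector about the tool's x, y, z each as a share of 0.08 rad, from -1 to 1. A call has 1 to 10 rows; each row shifts and turns the commanded pose from where the row before left it, along the tool's axes as they then stand; what a row does not reach is not made up. A row lasts 1/12 s, in which the tool goes at most 41.7 mm and 7.16 degrees, less where a joint would pass 70% of its speed; a pose out of reach is approached as far as the arm can. A call with a number of a shift or a turn outside -1 to 1 is refused whole. A call with a gripper value outside its range is refused whole. "claw" is the gripper's target within -1 to 1 (shut at 1, half-way at 0, fully open at -1), set as the call begins (left out, the last holds). The fingers move at their own pace and stop on an object; the grip force is fixed at half the most. Time passes only in rows, so rows that do not move let the fingers close. It gives the time, the measured TCP pose, the force, the opening and the grip force at its end, in the units of the state.
- telemetry.get_obs(): the state, without advancing time (a new reading comes with each control period).
- camera(name): name is "scene" or "top"; returns the picture (480x640x3 uint8, red, green, blue); there is no depth.
- camera_model(name): a dict with "vfov" (degrees; the focal length in pixels is half the picture's height over the tangent of half this angle, whatever the lens; pixels are square), "cx", "cy" (the principal point, pixels), "dist" ([k1, k2, p1, p2, k3] as OpenCV has them; the pictures are not rectified), "R" (3x3) and "t" (3): a world point X has camera coordinates R X + t. Camera axes: x right, y down, z forward; pixel columns grow to the right and rows downward; lengths in m; the calibration is good to about 2 mm. A picture is of the moment at which its call begins. camera_model takes no time and is no camera call.
- bot.finish_job(): hands the job in; it is judged then, once.
The state is a dict: "time_s": time; "q": joint angles; "dq": joint speeds; "tau": joint torques, N m; "tcp_pos": TCP position; "eef_rot": TCP orientation; "contact_force": force on the tool from outside, world axes, zero at the start; "ft_torque": the same for the moment, N m; "gripper_width": finger opening in m; "grasp_force": force on a finger pad.
Only numpy, scipy, OpenCV 4.12 (cv2) and the standard library are available. Lean on these libraries where they do the work, as an engineer would, in place of code of your own. Each camera call takes 0.05 s, during which the arm holds its last target. There are 200 camera calls.

TASK

The washed citrus things are piled up on the counter: take the pile apart one piece at a time from the top down, and put each piece into the little wooden tray whose recess has its shape: the reamer into the round one, then the bamboo box into the square one, the dish into the oval one and the steel canister into the long one. Turn each piece to match its tray and set it down gently, not dropped, so that it stands upright and flat on the tray's floor inside the rim, and let go of it before taking the next. Leave the glass pitcher and the aluminium squeezer where they are.

Things in the scene. Friction and masses are not known exactly. Their poses are not given: they have to be found in the camera images.
- reamer: White ceramic ribbed citrus reamer, top of the pile (stands on the bamboo box): upright straight round shaft 46 mm across and 40 mm high, then a ribbed dome to 67 mm. Loose, about 0.14 kg. Origin: centre of its underside; z up along its axis.
- bamboo_box: Square pale bamboo salt box, closed, second from the top (stands on the dish): 56 x 56 mm, 42 mm high, flat top, vertical sides. Loose, about 0.12 kg. Origin: centre of its underside; x and y square to its sides, z up.
- dish: Oval white ceramic sugar dish, closed, third from the top (stands on the canister): 88 mm long (x) by 62 mm wide (y), 44 mm high, flat top, vertical sides, flat for 26 mm at the middle of each long side and with half-round ends. Loose, about 0.22 kg. Origin: centre of its underside; x along its length, z up.
- canister: Long rectangular steel canister, closed, bottom of the pile (stands on the counter): 112 mm long (x) by 66 mm wide (y), 46 mm high, flat top, vertical sides; its spring clip latch stands out 4 mm at the +x end only. Loose, about 0.30 kg. Origin: centre of its underside (latch not counted); x along its length, z up. It fits its tray either way round.
- round_tray: Small dark wooden tray with a cork floor, fixed to the counter; floor 3 mm above the counter, plain vertical rim 8 mm wide whose top is 8 mm above the counter (recess 5 mm deep). Origin: centre of its underside, on the counter. Round recess 64 mm across, 80 mm outside.
- square_tray: Small dark wooden tray with a cork floor, fixed to the counter; floor 3 mm above the counter, plain vertical rim 8 mm wide whose top is 8 mm above the counter (recess 5 mm deep). Origin: centre of its underside, on the counter. Square recess 74 x 74 mm, 90 mm outside; x and y square to its sides.
- oval_tray: Small dark wooden tray with a cork floor, fixed to the counter; floor 3 mm above the counter, plain vertical rim 8 mm wide whose top is 8 mm above the counter (recess 5 mm deep). Origin: centre of its underside, on the counter. Oval recess with straight long sides and half-round ends, 106 mm long (x) by 80 mm wide (y), 122 x 96 mm outside.
- long_tray: Small dark wooden tray with a cork floor, fixed to the counter; floor 3 mm above the counter, plain vertical rim 8 mm wide whose top is 8 mm above the counter (recess 5 mm deep). Origin: centre of its underside, on the counter. Rectangular recess 134 mm long (x) by 84 mm wide (y), 150 x 100 mm outside.
- pitcher: Clear glass pitcher with a handle on its -y side, a bystander standing at the right of the work: 92 mm across the mouth, 150 mm high, the handle reaching 79 mm from its axis. Loose. Origin: centre of its underside.
- squeezer: Hinged cast aluminium citrus squeezer, closed and lying flat, a bystander at the left of the work: round cup 80 mm across centred at its origin, two handles reaching 163 mm to +y, hinge reaching 58 mm to -y, 47 mm high. Loose. Origin: centre of the cup's underside.
Not all that is in view belongs to the job. Leave any blue look-alike of the oval_tray alone. Leave any blue look-alike of the bamboo_box alone.

How it is judged:
On the way, in this order (a step that is already met when the one before it is completed fails the run):
1. the white reamer stands flat in the round tray, let go (horizontal distance between reamer and round_tray below 0.015 m and z of reamer in the frame of round_tray below 0.0055 m and angle between reamer's own z axis and vertical below 0.06 rad and contact force between the fingers and reamer below 0.2 N and linear speed of reamer below 0.02 m/s and angular speed of reamer below 0.2 rad/s), for 0.2 s.
2. the bamboo box stands flat in the square tray, let go (horizontal distance between bamboo_box and square_tray below 0.015 m and z of bamboo_box in the frame of square_tray below 0.0055 m and angle between bamboo_box's own z axis and vertical below 0.06 rad and contact force between the fingers and bamboo_box below 0.2 N and linear speed of bamboo_box below 0.02 m/s and angular speed of bamboo_box below 0.2 rad/s), for 0.2 s.
3. the oval dish stands flat in the oval tray, let go (horizontal distance between dish and oval_tray below 0.015 m and z of dish in the frame of oval_tray below 0.0055 m and angle between dish's own z axis and vertical below 0.06 rad and contact force between the fingers and dish below 0.2 N and linear speed of dish below 0.02 m/s and angular speed of dish below 0.2 rad/s), for 0.2 s.
4. the steel canister stands flat in the long tray, let go (horizontal distance between canister and long_tray below 0.015 m and z of canister in the frame of long_tray below 0.0055 m and angle between canister's own z axis and vertical below 0.06 rad and contact force between the fingers and canister below 0.2 N and linear speed of canister below 0.02 m/s and angular speed of canister below 0.2 rad/s), for 0.2 s.
At the end, for the whole second after the job is handed in: The reamer stands in the round tray, the bamboo box in the square one, the dish in the oval one and the canister in the long one: each centre within 15 mm of its tray's centre, underside under 5.5 mm above the counter (floor at 3 mm, rim at 8 mm), within 0.06 rad of upright, released and at rest (all of step 1 and all of step 2 and all of step 3 and all of step 4); the robot touches nothing.
It fails at once if a piece falls, is dropped or thrown (faster than 0.7 m/s while not held, a fall of about 25 mm) ((linear speed of reamer above 0.7 m/s and contact force between the fingers and reamer below 0.05 N) or (linear speed of bamboo_box above 0.7 m/s and contact force between the fingers and bamboo_box below 0.05 N) or (linear speed of dish above 0.7 m/s and contact force between the fingers and dish below 0.05 N) or (linear speed of canister above 0.7 m/s and contact force between the fingers and canister below 0.05 N)).
It fails at once if the pitcher is pushed more than 20 mm or tipped (distance of pitcher from where it was at the start of the episode above 0.02 m or angle between pitcher's own z axis and vertical above 0.2 rad).
It fails at once if the squeezer is pushed more than 20 mm or tipped (distance of squeezer from where it was at the start of the episode above 0.02 m or angle between squeezer's own z axis and vertical above 0.2 rad).
It also fails if it takes over 144 s, if anything falls off the work surface, if the arm or the gripper's body presses on something with over 40 N, if the wrist force passes 120 N, or if a joint passes its speed limit or range.

## Working session

There is one attempt and no reset: what is moved stays moved. The work goes in short steps, Python scripts to look and compute and a tool call to move; the robot and the scene stay as the last step left them, time stands still between calls to the robot, and variables do not carry over. Pictures are saved under pics/ and viewed, at most 14 in all, crops included, and the job is handed in when it is done.

Besides the shell and the picture viewer there is one more tool, called after "Request:" in YAML: its name, and indented under it one key for each argument. servo_tool: Moves the arm, as the interface text tells. Its arguments: {"type":"object","properties":{"moves":{"type":"array"},"claw":{"type":"number"}},"required":["moves"]}

```bash
mkdir -p pics
python3 - <<'E'
from station import telemetry,camera,camera_model
import cv2
for n in("scene","top"):
    cv2.imwrite(f"pics/{n}0.png",camera(n)[:,:,::-1]); m=camera_model(n); print(n,m)
print(telemetry.get_obs())
E
```

```text
scene {'vfov': 48.766485171694974, 'cx': 317.62654238197047, 'cy': 240.10623541915658, 'dist': array([0.03008889, 0.        , 0.        , 0.        , 0.        ]), 'R': array([[ 0.69362749,  0.72029687, -0.0073025 ],
       [ 0.55165747, -0.53769634, -0.63761797],
       [-0.46320076,  0.43824087, -0.77031811]]), 't': array([-0.38423889, -0.21045388,  1.62420279])}
top {'vfov': 47.2668936684841, 'cx': 308.3682687406774, 'cy': 233.08924838761124, 'dist': array([-0.04561608,  0.        ,  0.        ,  0.        ,  0.        ]), 'R': array([[ 0.00128897, -0.99999772, -0.00170437],
       [-0.99863235, -0.00119812, -0.0522685 ],
       [ 0.05226634,  0.00176941, -0.99863161]]), 't': array([-0.01656545,  0.56607356,  1.32522693])}
{'time_s': 0.1, 'q': array([ 1.01550115e+00,  2.07316779e-01,  1.54278465e+00,  5.07203596e-06,
        1.39352397e+00, -1.50508158e-01]), 'dq': array([ 0.00087312, -0.0019648 , -0.00295882,  0.0007979 ,  0.00256324,
       -0.00048287]), 'tau': array([-2.15343302e-04, -3.71866715e+01, -2.82293969e+01,  7.00628618e-02,
        3.11766076e-02, -7.06920969e-05]), 'tcp_pos': array([0.2260928 , 0.5279323 , 0.22142967]), 'eef_rot': array([-3.53623692e-04,  2.01014896e-01,  9.79587657e-01, -9.52877075e-04]), 'contact_force': array([ 0.05191489,  0.08576574, -1.08248298]), 'ft_torque': array([-0.02801044,  0.04128534, -0.03978867]), 'grasp_force': 0.0, 'gripper_width': 0.0940270995446585}
```

View pics/scene0.png

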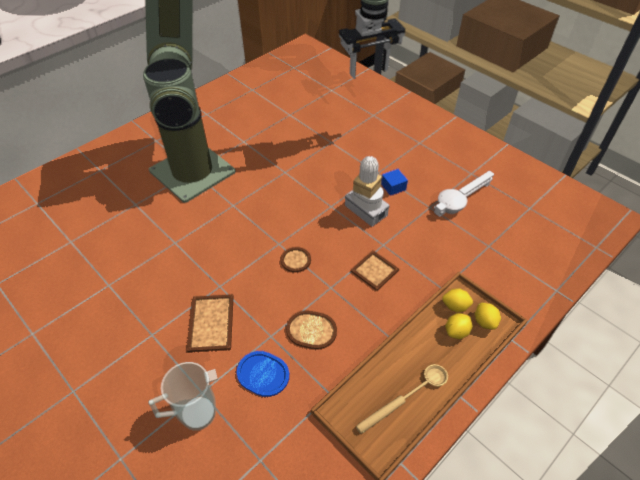

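View pics/top0.png

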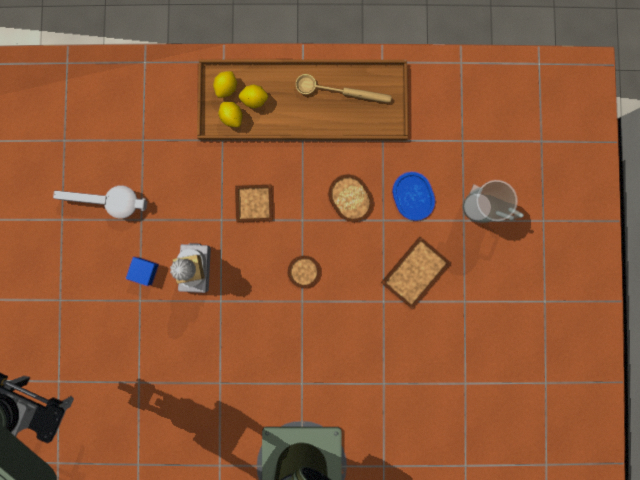

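The top view shows the pile at (190,268) and the trays: round (304,271), square (255,203), oval (351,198) and long (417,272). Possible confusions:
- Blue oval tray (414,196) against the cork oval tray (351,198): I take the cork one.
- Blue box (142,271) against the bamboo box in the pile: I take the bamboo one.
- White squeezer cup (121,202) and lemons (228,98) against the reamer on top of the pile: I take the reamer.

Next I measure the trays and crop the pile.

```bash
cat > h.py <<'E'
import numpy as np,cv2
from station import telemetry,camera,camera_model
def ray(n,uv):
    m=camera_model(n); f=240/np.tan(np.radians(m["vfov"]/2))
    K=np.array([[f,0,m["cx"]],[0,f,m["cy"]],[0,0,1]])
    p=cv2.undistortPoints(np.float64(uv).reshape(-1,1,2),K,m["dist"]).reshape(-1,2)
    d=np.c_[p,np.ones(len(p))]@m["R"]; return -m["R"].T@m["t"],d
def onplane(n,uv,z):
    c,d=ray(n,uv); return (c+d*((z-c[2])/d[:,2])[:,None])[:,:2]
def proj(n,X):
    m=camera_model(n); f=240/np.tan(np.radians(m["vfov"]/2))
    K=np.array([[f,0,m["cx"]],[0,f,m["cy"]],[0,0,1]])
    return cv2.projectPoints(np.float64(X).reshape(-1,1,3),cv2.Rodrigues(m["R"])[0],m["t"],K,m["dist"])[0].reshape(-1,2)
E
python3 - <<'E'
from h import *
I={n:cv2.imread(f"pics/{n}0.png") for n in("top","scene")}
seeds={"top":dict(round=(304,271),square=(255,203),oval=(351,198),long=(417,272)),"scene":dict(round=(295,259),square=(376,270),oval=(311,329),long=(211,322))}
for n in I:
    hsv=cv2.cvtColor(I[n],cv2.COLOR_BGR2HSV).astype(int)
    h,s,v=hsv[...,0],hsv[...,1],hsv[...,2]
    for k,c in seeds[n].items():
        print(n,k,hsv[c[1],c[0]],end=" ")
        # dark rim + cork: everything that's not saturated orange tile
        M=((v>150)&(s<165)).astype(np.uint8)
        M=cv2.morphologyEx(M,cv2.MORPH_CLOSE,np.ones((3,3)))
        nl,L=cv2.connectedComponents(M)
        m=L==L[c[1],c[0]]; cs=cv2.findContours(m.astype(np.uint8),0,1)[0]; ct=max(cs,key=cv2.contourArea)
        w=onplane(n,ct,0.003)
        r=cv2.minAreaRect((w*1000).astype(np.float32)); print("rect",np.round(r[0],1),np.round(r[1],1),round(r[2],1), "area c",np.round(np.array(cv2.moments((w*1000).astype(np.float32))["m10"])/cv2.moments((w*1000).astype(np.float32))["m00"],1))
a=cv2.resize(I["top"][225:315,120:260],(600,386),interpolation=2)
b=cv2.resize(I["scene"][145:235,330:420],(386,386),interpolation=2)
cv2.imwrite("pics/crop.png",cv2.resize(np.hstack([a,b]),(800,313)))
E
```

```text
top round [ 16 138 190] rect [471.   -5.2] [58.8 59. ] 0.1 area c 472.0
top square [ 15 135 177] rect [640.1 118.7] [71.9 69.4] 0.5 area c 640.9
top oval [ 16 133 186] rect [ 653.6 -120.1] [102.4  77.9] 33.5 area c 653.7
top long [ 16 136 186] rect [ 470.6 -279.7] [ 81.5 132.3] 49.9 area c 470.6
scene round [ 15 130 220] rect [471.4  -3.7] [58.3 60.2] 46.9 area c 471.7
scene square [ 15 129 223] rect [641.5 119.9] [73.4 70.6] 1.9 area c 641.1
scene oval [ 19 109 227] rect [ 653.6 -118.7] [103.7  77.8] 32.8 area c 654.1
scene long [ 16 127 229] rect [ 470.2 -278.8] [ 82.6 131.4] 49.4 area c 470.5
```

View pics/crop.png

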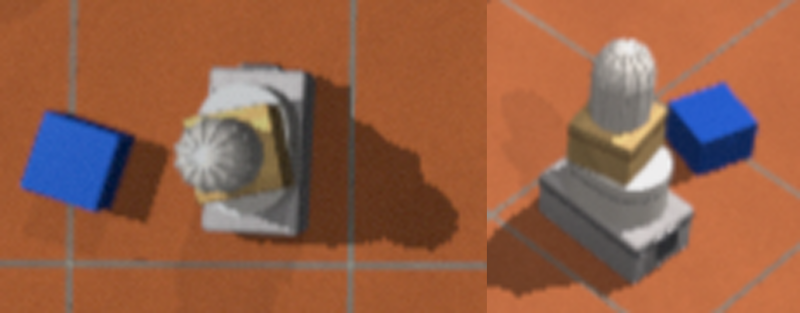

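Both views agree on the trays to about 1.5 mm. The crop shows the reamer on the bamboo box, then the dish, then the canister whose latch points +x. The blue box stands clear at the left. Next I measure the reamer's dome by fitting circles in both views.

```bash
cat >> h.py <<'E'
def tri(uvt,uvs):
    A=[];b=[]
    for n,uv in(("top",uvt),("scene",uvs)):
        c,d=ray(n,[uv]); d=d[0]/np.linalg.norm(d[0]); P=np.eye(3)-np.outer(d,d); A.append(P);b.append(P@c)
    return np.linalg.lstsq(np.vstack(A),np.hstack(b),rcond=None)[0]
E
python3 - <<'E'
from h import *
for n,(x0,y0,x1,y1) in {"top":(160,245,220,300),"scene":(350,150,390,182)}.items():
    I=cv2.imread(f"pics/{n}0.png"); hsv=cv2.cvtColor(I,cv2.COLOR_BGR2HSV)
    s=hsv[y0:y1,x0:x1,1]
    print(n,x0,y0)
    for r in range(0,s.shape[0],1 if n=="scene" else 2): print(y0+r,"".join("#" if q<45 else "+" if q<80 else "." for q in s[r]))
E
```

```text
top 160 245
245 .....................#####################+++++.............
247 ....................+############################+..........
249 ....................+#############################+.........
251 ....................##############################+.........
253 ...................+##############################..........
255 ..................##############+++..+############..........
257 .................+####+++...............+#########..........
259 .................+#####+++++.............#########..........
261 ..............++###############+.........+########..........
263 .............####################+.......+########..........
265 ............######################+.......########..........
267 ..........+########################+......+######...........
269 ...........########################+.......######...........
271 ..........+########################+.......+#####...........
273 ...........+######################+.........#####...........
275 ............+####################+..........+####...........
277 ..............+################+............
[... 1485 characters left out ...]
#############............
167 ..........+#################............
168 ..........+#################............
169 ..........+#################............
170 ..........+#################............
171 ..........+#################...........+
172 ..........+#################+...........
173 ..........##################+.....+.....
174 .........+#################+....+.......
175 .........+#################+...+........
176 .........+#################....++.......
177 ..........################+.....+.......
178 ..........################+....+........
179 ..........+###############+....#........
180 ...........+#############+.....#........
181 ............+##########+.......#........
```

Run:
```python
from h import *
print(onplane("top",[(180.8,270)],.176),onplane("top",[(185.5,270)],.132))
m=camera_model("scene");c=-m["R"].T@m["t"]
p=onplane("scene",[(368.2,182)],.132)[0]; u=p-c[:2];u/=np.linalg.norm(u);print("scene base",p+.023*u)
# check outline
for ctr in [(.478,.292)]:
  a=np.linspace(0,2*np.pi,9)
for X in [tri((180.8,270),(368.9,166))]:print(X)
```

```text
[[0.47793699 0.25776039]] [[0.47728831 0.25755203]]
scene base [0.47958611 0.2625646 ]
[0.47824437 0.26002009 0.16844852]
```

Request:
servo_tool:
  claw: -1
  moves:
    - [[0,0,-0.13],[0,0,-0.845]]
    - [[0,0,-0.13],[0,0,-0.845]]
    - [[0,0,-0.13],[0,0,-0.845]]
    - [[0,0,-0.13],[0,0,-0.845]]
    - [[0,0,-0.13],[0,0,-0.845]]
    - [[0,0,-0.13],[0,0,-0.845]]
    - [[0,0,0],[0,0,0]]

```text
time_s: 0.68
tcp_pos: [0.2265, 0.5286, 0.2421]
eef_rot: [0.0, -0.001, 1.0, 0.0]
contact_force: [0.1, 0.3, 0.3]
gripper_width: 0.0937
grasp_force: 0.0
```

Request:
servo_tool:
  moves:
    - [[-0.84,-0.9,0],[0,0,0]]
    - [[-0.84,-0.9,0],[0,0,0]]
    - [[-0.84,-0.9,0],[0,0,0]]
    - [[-0.84,-0.9,0],[0,0,0]]
    - [[-0.84,-0.9,0],[0,0,0]]
    - [[-0.84,-0.9,0],[0,0,0]]
    - [[-0.84,-0.9,0],[0,0,0]]
    - [[-0.84,-0.9,0],[0,0,0]]
    - [[-0.84,-0.9,0],[0,0,0]]
    - [[-0.84,-0.9,0],[0,0,0]]

```text
time_s: 1.52
tcp_pos: [0.4372, 0.3023, 0.2414]
eef_rot: [-0.0, 0.001, 1.0, -0.0]
contact_force: [-0.4, 0.3, 0.3]
gripper_width: 0.0938
grasp_force: 0.0
```

Request:
servo_tool:
  moves:
    - [[-0.84,-0.88,0],[0,0,0]]
    - [[-0.84,-0.88,0],[0,0,0]]
    - [[0,0,0],[0,0,0]]
    - [[0,0,0],[0,0,0]]

```text
time_s: 1.85
tcp_pos: [0.4791, 0.2586, 0.2413]
eef_rot: [-0.001, 0.002, 1.0, -0.0]
contact_force: [-1.0, -0.2, 0.2]
gripper_width: 0.0938
grasp_force: 0.0
```

Request:
servo_tool:
  moves:
    - [[0,0,0.6],[0,0,0]]
    - [[0,0,0.6],[0,0,0]]
    - [[0,0,0.6],[0,0,0]]
    - [[0,0,0.6],[0,0,0]]
    - [[0,0,0.6],[0,0,0]]
    - [[0,0,0.5],[0,0,0]]
    - [[0,0,0],[0,0,0]]
    - [[0,0,0],[0,0,0]]

```text
time_s: 2.52
tcp_pos: [0.477, 0.2605, 0.1536]
eef_rot: [-0.001, -0.001, 1.0, -0.0]
contact_force: [0.7, 0.9, 0.2]
gripper_width: 0.0939
grasp_force: 0.0
```

Run:
```python
from h import *
a=camera("scene")[120:240,310:430,::-1]; b=camera("top")[225:315,140:260,::-1]
cv2.imwrite("pics/r1.png",np.hstack([cv2.resize(a,(400,400)),cv2.resize(b,(400,400))]))
print(telemetry.get_obs()["tcp_pos"])
```

```text
[0.4787524  0.26057092 0.15533304]
```

View pics/r1.png

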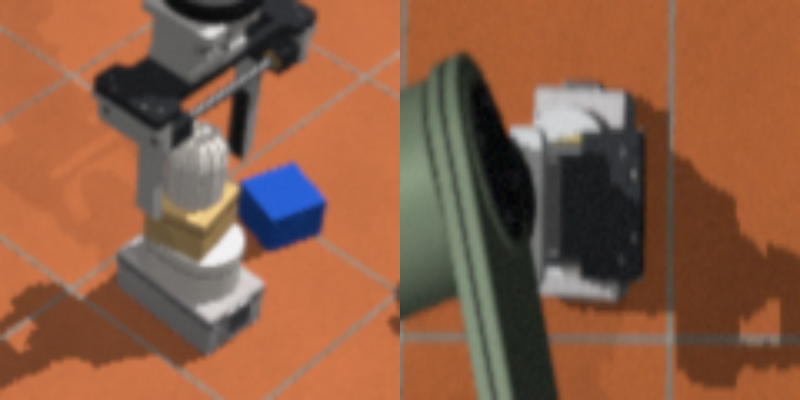

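The open fingers straddle the reamer's shaft, left finger at crop (150,180) and right at (240,110), with their tips just above the box. I close on it now.

Request:
servo_tool:
  claw: 1
  moves:
    - [[0,0,0],[0,0,0]]
    - [[0,0,0],[0,0,0]]
    - [[0,0,0],[0,0,0]]
    - [[0,0,0],[0,0,0]]
    - [[0,0,0],[0,0,0]]
    - [[0,0,0],[0,0,0]]
    - [[0,0,0],[0,0,0]]
    - [[0,0,0],[0,0,0]]

```text
time_s: 3.28
tcp_pos: [0.4787, 0.2594, 0.1544]
eef_rot: [-0.0, -0.0, 1.0, -0.0]
contact_force: [1.1, -0.8, 0.5]
gripper_width: 0.0456
grasp_force: 30.0
```

Request:
servo_tool:
  moves:
    - [[0,0,-0.3],[0,0,0]]
    - [[0,0,-0.5],[0,0,0]]
    - [[0,0,-0.5],[0,0,0]]
    - [[0,0,0],[0,0,0]]

```text
time_s: 3.62
tcp_pos: [0.4803, 0.2604, 0.1898]
eef_rot: [0.002, -0.0, 1.0, 0.001]
contact_force: [0.6, 0.8, -0.3]
gripper_width: 0.0457
grasp_force: 30.0
```

Request:
servo_tool:
  moves:
    - [[0.03,-0.5,0],[0,0,0]]
    - [[0.03,-0.9,0],[0,0,0]]
    - [[0.03,-0.9,0],[0,0,0]]
    - [[0.03,-0.9,0],[0,0,0]]
    - [[0.03,-0.9,0.2],[0,0,0]]
    - [[0.03,-0.9,0.5],[0,0,0]]
    - [[0.03,-0.9,0.5],[0,0,0]]
    - [[0.03,-0.9,0.5],[0,0,0]]
    - [[0.03,-0.9,0.5],[0,0,0]]
    - [[0.03,-0.9,0.5],[0,0,0]]

```text
time_s: 4.45
tcp_pos: [0.4698, 0.043, 0.1179]
eef_rot: [-0.001, -0.0, 1.0, -0.0]
contact_force: [-0.2, -0.1, -1.4]
gripper_width: 0.0458
grasp_force: 30.0
```

Request:
servo_tool:
  moves:
    - [[0,-0.9,0.5],[0,0,0]]
    - [[0,-0.9,0.5],[0,0,0]]
    - [[0,-0.2,0.5],[0,0,0]]
    - [[0,0,0.5],[0,0,0]]
    - [[0,0,0],[0,0,0]]
    - [[0,0,0],[0,0,0]]

```text
time_s: 4.95
tcp_pos: [0.4695, -0.0056, 0.0682]
eef_rot: [-0.002, -0.0, 1.0, 0.0]
contact_force: [-1.2, -0.2, -0.6]
gripper_width: 0.0459
grasp_force: 30.0
```

Run:
```python
from h import *
a=camera("scene")[180:300,230:350,::-1]
b=camera("top"); cv2.imwrite("pics/top1.png",b[:,:,::-1]); cv2.imwrite("pics/scene1.png",camera("scene")[:,:,::-1])
cv2.imwrite("pics/r2.png",np.hstack([cv2.resize(a,(400,400)),cv2.resize(b[225:315,150:270,::-1],(400,400))]))
print(telemetry.get_obs()["tcp_pos"])
```

```text
[ 0.47178585 -0.00526082  0.07010091]
```

View pics/r2.png

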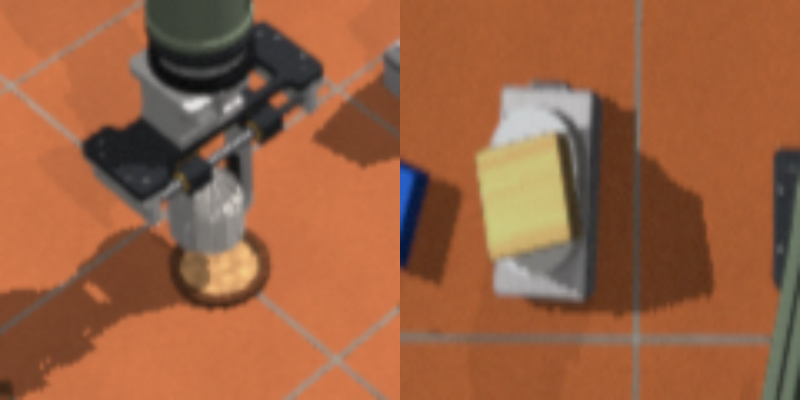

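The reamer hangs upright over the round tray at crop (215,270). The pile at the right still stands as it was, with the box top now fully visible. I lower the reamer and release it.

Request:
servo_tool:
  moves:
    - [[0,0,0.5],[0,0,0]]
    - [[0,0,0.5],[0,0,0]]
    - [[0,0,0.3],[0,0,0]]
    - [[0,0,0.2],[0,0,0]]
    - [[0,0,0.1],[0,0,0]]
    - [[0,0,0.06],[0,0,0]]
    - [[0,0,0],[0,0,0]]
    - [[0,0,0],[0,0,0]]
    - [[0,0,0],[0,0,0]]

```text
time_s: 5.85
tcp_pos: [0.4719, -0.0054, 0.0284]
eef_rot: [0.001, -0.0, 1.0, -0.0]
contact_force: [1.3, -0.5, -1.6]
gripper_width: 0.0459
grasp_force: 30.0
```

Run:
```python
from h import *
I=cv2.imread("pics/top1.png"); hsv=cv2.cvtColor(I,cv2.COLOR_BGR2HSV); x0,y0=165,240
h,s,v=[hsv[240:320,165:220,i].astype(int) for i in range(3)]
M=((h>17)&(h<32)&(s>45)&(v>150)).astype(np.uint8)
c=max(cv2.findContours(M,0,1)[0],key=cv2.contourArea)+[x0,y0]
w=onplane("top",c,.132)*1000; print("top box",cv2.minAreaRect(w.astype(np.float32)))
J=cv2.imread("pics/scene1.png"); hsv=cv2.cvtColor(J,cv2.COLOR_BGR2HSV)
h,s,v=[hsv[150:220,340:400,i].astype(int) for i in range(3)]
for T in (150,170,190):
  M=((h>14)&(h<32)&(s>50)&(s<170)&(v>T)).astype(np.uint8)
  c=max(cv2.findContours(M,0,1)[0],key=cv2.contourArea)+[340,150]
  w=onplane("scene",c,.132)*1000; print("scene box",T,cv2.minAreaRect(w.astype(np.float32)))
```

```text
top box ((479.9553527832031, 255.6262969970703), (55.67584228515625, 54.60495376586914), 11.073469161987305)
scene box 150 ((482.2121887207031, 256.0159912109375), (57.07828140258789, 60.730506896972656), 13.300580978393555)
scene box 170 ((481.9434509277344, 255.8980255126953), (56.50094223022461, 57.97633743286133), 13.300580978393555)
scene box 190 ((481.6247863769531, 255.76473999023438), (56.033233642578125, 56.438045501708984), 12.525409698486328)
```

Request:
servo_tool:
  claw: -1
  moves:
    - [[0,0,0],[0,0,0]]
    - [[0,0,0],[0,0,0]]
    - [[0,0,0],[0,0,0]]
    - [[0,0,0],[0,0,0]]
    - [[0,0,0],[0,0,0]]
    - [[0,0,0],[0,0,0]]
    - [[0,0,0],[0,0,0]]
    - [[0,0,-0.4],[0,0,0]]
    - [[0,0,-0.8],[0,0,0]]
    - [[0,0,-0.8],[0,0,0]]

```text
time_s: 6.68
tcp_pos: [0.4705, -0.0051, 0.0783]
eef_rot: [-0.001, -0.0, 1.0, 0.0]
contact_force: [0.6, -0.1, -0.4]
gripper_width: 0.0939
grasp_force: 0.0
```

Request:
servo_tool:
  moves:
    - [[0,0,-1],[0,0,0]]
    - [[0,0,-1],[0,0,0]]
    - [[0,0,-1],[0,0,0]]
    - [[0,0.5,-1],[0,0,0]]
    - [[0,0.9,-0.5],[0,0,0]]
    - [[0,0.9,0],[0,0,0]]
    - [[0,0.9,0],[0,0,0]]
    - [[0,0.9,0],[0,0,0]]
    - [[0,0,0],[0,0,0]]
    - [[0,0,0],[0,0,0]]

```text
time_s: 7.52
tcp_pos: [0.4712, 0.0978, 0.1911]
eef_rot: [0.0, -0.002, 1.0, -0.0]
contact_force: [0.2, 0.4, 0.2]
gripper_width: 0.094
grasp_force: 0.0
```

Run:
```python
from h import *
a=camera("scene")[200:300,230:350,::-1]; b=camera("top")[::,:,::-1]
cv2.imwrite("pics/r3.png",np.hstack([cv2.resize(a,(400,400)),cv2.resize(b[225:315,250:350],(400,400))]))
print(telemetry.get_obs()["tcp_pos"])
```

```text
[0.4712764  0.09667526 0.19071291]
```

View pics/r3.png

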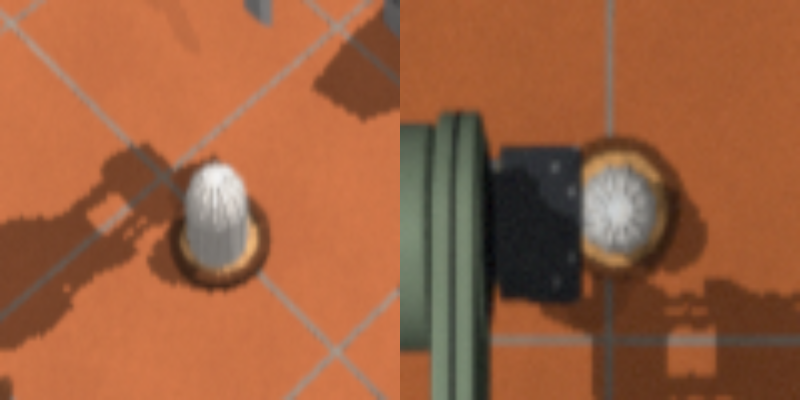

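The reamer stands upright and central on the cork. Next is the bamboo box at (0.4805, 0.2557), yaw 11.7°.

Request:
servo_tool:
  moves:
    - [[-0.05,0.8,0],[0,0,0]]
    - [[-0.05,0.8,0],[0,0,0]]
    - [[-0.05,0.8,0],[0,0,0]]
    - [[-0.05,0.8,0],[0,0,0]]
    - [[-0.05,0.8,0],[0,0,0]]
    - [[-0.05,0.8,0],[0,0,0]]
    - [[-0.05,0.8,0],[0,0,0]]
    - [[-0.03,0.76,0],[0,0,0]]

```text
time_s: 8.28
tcp_pos: [0.4812, 0.2559, 0.1905]
eef_rot: [-0.0, 0.0, 1.0, -0.0]
contact_force: [0.4, 0.1, -1.0]
gripper_width: 0.0939
grasp_force: 0.0
```

Request:
servo_tool:
  moves:
    - [[0,0,0],[0,0,-0.64]]
    - [[0,0,0],[0,0,-0.64]]
    - [[0,0,0],[0,0,-0.64]]
    - [[0,0,0],[0,0,-0.64]]
    - [[0,0,0.6],[0,0,0]]
    - [[0,0,0.6],[0,0,0]]
    - [[0,0,0.6],[0,0,0]]
    - [[0,0,0],[0,0,0]]
    - [[0,0,0],[0,0,0]]

```text
time_s: 9.03
tcp_pos: [0.4803, 0.2549, 0.1446]
eef_rot: [-0.001, -0.102, 0.995, -0.0]
contact_force: [-0.1, 0.4, -0.7]
gripper_width: 0.094
grasp_force: 0.0
```

Request:
servo_tool:
  moves:
    - [[0,0,0.6],[0,0,0]]
    - [[0,0,0.4],[0,0,0]]
    - [[0,0,0.18],[0,0,0]]
    - [[0,0,0],[0,0,0]]
    - [[0,0,0],[0,0,0]]

```text
time_s: 9.45
tcp_pos: [0.4808, 0.2561, 0.1161]
eef_rot: [-0.0, -0.103, 0.995, -0.0]
contact_force: [-0.9, 0.1, 0.9]
gripper_width: 0.0938
grasp_force: 0.0
```

Request:
servo_tool:
  claw: 1
  moves:
    - [[0,0,0],[0,0,0]]
    - [[0,0,0],[0,0,0]]
    - [[0,0,0],[0,0,0]]
    - [[0,0,0],[0,0,0]]
    - [[0,0,0],[0,0,0]]
    - [[0,0,0],[0,0,0]]
    - [[0,0,0],[0,0,0]]

```text
time_s: 10.03
tcp_pos: [0.4808, 0.2562, 0.1161]
eef_rot: [0.0, -0.103, 0.995, -0.0]
contact_force: [-0.2, -0.8, -0.3]
gripper_width: 0.0556
grasp_force: 30.0
```

Request:
servo_tool:
  moves:
    - [[0,0,-0.2],[0,0,0]]
    - [[0,0,-0.5],[0,0,0]]
    - [[0,0,-0.5],[0,0,0]]
    - [[0,0,0],[0,0,0]]

```text
time_s: 10.37
tcp_pos: [0.4824, 0.2569, 0.1486]
eef_rot: [0.002, -0.103, 0.995, 0.001]
contact_force: [1.2, 0.6, -0.6]
gripper_width: 0.0559
grasp_force: 30.0
```

Request:
servo_tool:
  moves:
    - [[0,0,0],[0,0,0.58]]
    - [[0,0,0],[0,0,0.58]]
    - [[0,0,0],[0,0,0.58]]
    - [[0,0,0],[0,0,0.58]]

```text
time_s: 10.7
tcp_pos: [0.4803, 0.2561, 0.1453]
eef_rot: [-0.0, -0.009, 1.0, -0.0]
contact_force: [0.4, -0.7, -0.1]
gripper_width: 0.0557
grasp_force: 30.0
```

Request:
servo_tool:
  moves:
    - [[-0.4,-0.36,0],[0,0,0]]
    - [[-0.8,-0.7,0],[0,0,0]]
    - [[-0.8,-0.7,0],[0,0,0]]
    - [[-0.8,-0.7,0.2],[0,0,0]]
    - [[-0.8,-0.7,0.4],[0,0,0]]
    - [[-0.8,-0.7,0.4],[0,0,0]]
    - [[-0.8,-0.7,0.4],[0,0,0]]
    - [[-0.8,-0.7,0.4],[0,0,0]]
    - [[-0.3,-0.3,0.4],[0,0,0]]
    - [[0,0,0],[0,0,0]]

```text
time_s: 11.53
tcp_pos: [0.6409, 0.1176, 0.0878]
eef_rot: [-0.002, -0.009, 1.0, -0.0]
contact_force: [-1.0, -0.6, -1.5]
gripper_width: 0.0559
grasp_force: 30.0
```

Request:
servo_tool:
  moves:
    - [[0,0,0],[0,0,0]]
    - [[0,0,0],[0,0,0]]

```text
time_s: 11.7
tcp_pos: [0.64, 0.1212, 0.0908]
eef_rot: [-0.001, -0.01, 1.0, 0.0]
contact_force: [-0.2, 0.6, 0.3]
gripper_width: 0.0559
grasp_force: 30.0
```

Run:
```python
from h import *
cv2.imwrite("pics/top2.png",camera("top")[:,:,::-1]); cv2.imwrite("pics/scene2.png",camera("scene")[:,:,::-1])
I=cv2.imread("pics/top2.png");J=cv2.imread("pics/scene2.png")
cv2.imwrite("pics/r4.png",np.hstack([cv2.resize(J[200:300,320:440],(400,400)),cv2.resize(I[235:305,150:220],(400,400))]))
o=telemetry.get_obs();print(o["tcp_pos"],o["eef_rot"])
```

```text
[0.64038687 0.12164621 0.09172439] [ 2.76266505e-04 -1.08746394e-02  9.99940816e-01  1.77039212e-04]
```

View pics/r4.png

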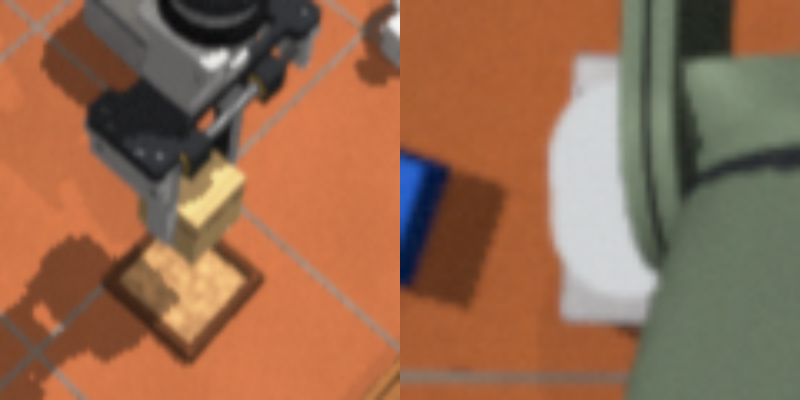

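The box hangs square over the square tray (crop 195,275). The oval dish stays on the canister. I lower the box.

Request:
servo_tool:
  moves:
    - [[0,-0.03,0.5],[0,0,0]]
    - [[0,0,0.6],[0,0,0]]
    - [[0,0,0.5],[0,0,0]]
    - [[0,0,0.4],[0,0,0]]
    - [[0,0,0.2],[0,0,0]]
    - [[0,0,0.15],[0,0,0]]
    - [[0,0,0.08],[0,0,0]]
    - [[0,0,0],[0,0,0]]
    - [[0,0,0],[0,0,0]]
    - [[0,0,0],[0,0,0]]

```text
time_s: 12.63
tcp_pos: [0.6416, 0.1197, 0.031]
eef_rot: [0.001, -0.01, 1.0, 0.0]
contact_force: [0.6, 0.8, -0.7]
gripper_width: 0.0556
grasp_force: 30.0
```

Request:
servo_tool:
  moves:
    - [[0,0,0],[0,0,0]]

```text
time_s: 12.72
tcp_pos: [0.6415, 0.1196, 0.0309]
eef_rot: [0.001, -0.01, 1.0, 0.0]
contact_force: [-0.1, 0.3, -0.8]
gripper_width: 0.056
grasp_force: 30.0
```

Request:
servo_tool:
  moves:
    - [[0,0,0.05],[0,0,0]]
    - [[0,0,0],[0,0,0]]

```text
time_s: 12.88
tcp_pos: [0.6411, 0.1196, 0.0292]
eef_rot: [0.0, -0.01, 1.0, 0.0]
contact_force: [0.5, -0.1, -0.0]
gripper_width: 0.0558
grasp_force: 30.0
```

Request:
servo_tool:
  claw: -1
  moves:
    - [[0,0,0],[0,0,0]]
    - [[0,0,0],[0,0,0]]
    - [[0,0,0],[0,0,0]]
    - [[0,0,0],[0,0,0]]
    - [[0,0,0],[0,0,0]]
    - [[0,0,0],[0,0,0]]
    - [[0,0,-0.4],[0,0,0]]
    - [[0,0,-0.8],[0,0,0]]
    - [[0,0,-1],[0,0,0]]
    - [[0,0,-1],[0,0,0]]

```text
time_s: 13.72
tcp_pos: [0.6404, 0.1196, 0.1098]
eef_rot: [-0.001, -0.01, 1.0, -0.0]
contact_force: [1.0, 0.5, 0.0]
gripper_width: 0.0939
grasp_force: 0.0
```

Request:
servo_tool:
  moves:
    - [[0,0,-1],[0,0,0]]
    - [[0,0,-1],[0,0,0]]
    - [[0.5,-0.5,-0.5],[0,0,0]]
    - [[0.9,-0.6,0],[0,0,0]]
    - [[0.9,-0.6,0],[0,0,0]]
    - [[0.9,-0.6,0],[0,0,0]]
    - [[0.9,-0.6,0],[0,0,0]]
    - [[0.9,-0.6,0],[0,0,0]]
    - [[0,0,0],[0,0,0]]
    - [[0,0,0],[0,0,0]]

```text
time_s: 14.55
tcp_pos: [0.5172, 0.0292, 0.1723]
eef_rot: [0.001, -0.009, 1.0, 0.0]
contact_force: [0.2, -0.7, 0.6]
gripper_width: 0.0942
grasp_force: 0.0
```

```bash
cat > m.py <<'E'
from h import *
import sys
k=sys.argv[1]
cv2.imwrite(f"pics/top{k}.png",camera("top")[:,:,::-1]); cv2.imwrite(f"pics/scene{k}.png",camera("scene")[:,:,::-1])
I=cv2.imread(f"pics/top{k}.png");J=cv2.imread(f"pics/scene{k}.png")
t=np.hstack([cv2.resize(x,(390,290),interpolation=2) for x in(I[230:310,150:258],I[165:235,210:304])])
s=np.hstack([cv2.resize(x,(390,290),interpolation=2) for x in(J[160:240,320:428],J[215:300,320:434])])
cv2.imwrite(f"pics/v{k}.png",np.vstack([t,s])); o=telemetry.get_obs();print(o["tcp_pos"],o["eef_rot"])
E
python3 m.py 3
```

```text
[0.51876177 0.02981725 0.17241696] [ 1.10180513e-03 -9.91733147e-03  9.99950214e-01  4.33997356e-05]
```

View pics/v3.png

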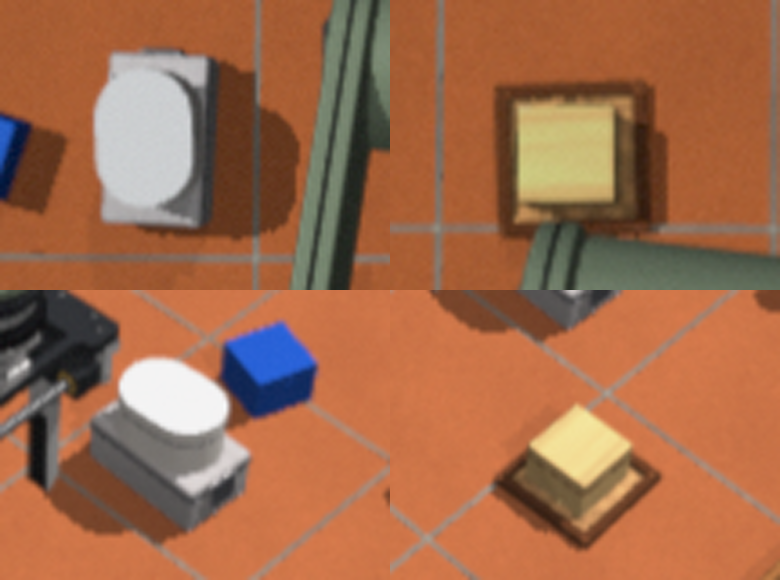

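The box sits flat inside the square tray, with cork visible all round. The dish is fully visible in both views, so I measure its top. I also measure the canister where it shows.

Run:
```python
from h import *
I=cv2.imread("pics/top3.png");J=cv2.imread("pics/scene3.png")
for n,im,(x0,y0,x1,y1),Ts in(("top",I,(165,235,215,300),(208,214,220)),("scene",J,(345,175,390,215),(205,215,230))):
    s=im.min(2)[y0:y1,x0:x1]
    if n=="top":
        print(s[15,::3],s[::3,25])
    else: print(s[12,::3],s[::3,20])
    for T in Ts:
        c=max(cv2.findContours((s>T).astype(np.uint8),0,1)[0],key=cv2.contourArea)+[x0,y0]
        w=onplane(n,c,.09)*1000; w=w.astype(np.float32)
        v=cv2.moments(w); ang=np.degrees(.5*np.arctan2(2*v["mu11"],v["mu20"]-v["mu02"]))
        r=cv2.minAreaRect(w);print(n,T,np.round([v["m10"]/v["m00"],v["m01"]/v["m00"],ang],1),np.round(r[0]+r[1]+(r[2],),1))
```

```text
[ 53  52  50  53  47 155 200 202 204 201 168 128 183 184  99  43  32] [ 52  51  53 120 190 203 204 203 205 203 206 203 203 204 203 202 202 195
 166  52  51  48]Traceback (most recent call last):
  File "<stdin>", line 9, in <module>
ValueError: max() iterable argument is empty
```

Run:
```python
from h import *
I=cv2.imread("pics/top3.png");J=cv2.imread("pics/scene3.png")
for n,im,(x0,y0,x1,y1),Ts in(("top",I,(165,235,215,300),(192,195,198)),("scene",J,(345,175,390,215),(180,200,215))):
    s=cv2.GaussianBlur(im.min(2),(3,3),0)[y0:y1,x0:x1]
    if n=="scene": print(s[12,::3],s[::3,20])
    for T in Ts:
        c=max(cv2.findContours((s>T).astype(np.uint8),0,1)[0],key=cv2.contourArea)+[x0,y0]
        w=onplane(n,c,.09)*1000; w=w.astype(np.float32)
        v=cv2.moments(w); ang=np.degrees(.5*np.arctan2(2*v["mu11"],v["mu20"]-v["mu02"]))
        r=cv2.minAreaRect(w);print(n,T,np.round([v["m10"]/v["m00"],v["m01"]/v["m00"],ang],1),np.round(r[0]+r[1]+(r[2],),1))
```

```text
top 192 [482.9 258.6   2.4] [483.6 259.   87.5  55.6   0.6]
top 195 [482.8 258.5   2.8] [483.6 259.   83.   55.6   0.6]
top 198 [482.5 258.4   2.8] [483.6 257.9  82.9  53.3   0.7]
[ 49  69  78 235 243 243 243 243 243 243 243 240 148  34  16] [ 72 137 242 243 243 243 243 237 126 103 110 112  96  77]
scene 180 [483.3 257.8   2.4] [483.9 258.   87.8  62.1   3.5]
scene 200 [483.6 258.    3.1] [483.5 258.4  84.8  59.3   1.4]
scene 215 [483.2 257.9   4.8] [484.  258.1  82.9  57.1   3.6]
```

Request:
servo_tool:
  moves:
    - [[0.12,0.92,0],[0,0,0]]
    - [[0.12,0.92,0],[0,0,0]]
    - [[0.12,0.92,0],[0,0,0]]
    - [[0.12,0.92,0],[0,0,0]]
    - [[0.12,0.92,0],[0,0,0]]
    - [[0.12,0.92,0],[0,0,0]]
    - [[0.12,0.92,0],[0,0,0]]
    - [[0.12,0.92,0],[0,0,0]]
    - [[0.12,0.92,0],[0,0,0]]
    - [[0.12,0.9,0],[0,0,-0.33]]

```text
time_s: 15.48
tcp_pos: [0.4837, 0.261, 0.1718]
eef_rot: [0.0, -0.024, 1.0, 0.0]
contact_force: [-0.2, 0.4, 0.8]
gripper_width: 0.0941
grasp_force: 0.0
```

Request:
servo_tool:
  moves:
    - [[0,0,0.4],[0,0,0]]
    - [[0,0,0.6],[0,0,0]]
    - [[0,0,0.6],[0,0,0]]
    - [[0,0,0.4],[0,0,0]]
    - [[0,0,0],[0,0,0]]
    - [[0,0,0],[0,0,0]]

```text
time_s: 15.98
tcp_pos: [0.483, 0.2582, 0.1206]
eef_rot: [-0.001, -0.023, 1.0, -0.0]
contact_force: [-0.2, -0.2, 0.3]
gripper_width: 0.0944
grasp_force: 0.0
```

Aligned to within 1 mm, so I go down 47 mm and close.

Request:
servo_tool:
  moves:
    - [[0,0,0.5],[0,0,0]]
    - [[0,0,0.6],[0,0,0]]
    - [[0,0,0.5],[0,0,0]]
    - [[0,0,0.28],[0,0,0]]
    - [[0,0,0],[0,0,0]]
    - [[0,0,0],[0,0,0]]

```text
time_s: 16.48
tcp_pos: [0.4832, 0.2584, 0.0744]
eef_rot: [-0.0, -0.023, 1.0, -0.0]
contact_force: [-0.2, 0.1, 0.2]
gripper_width: 0.094
grasp_force: 0.0
```

Request:
servo_tool:
  claw: 1
  moves:
    - [[0,0,0],[0,0,0]]
    - [[0,0,0],[0,0,0]]
    - [[0,0,0],[0,0,0]]
    - [[0,0,0],[0,0,0]]
    - [[0,0,0],[0,0,0]]
    - [[0,0,0],[0,0,0]]
    - [[0,0,0],[0,0,0]]

```text
time_s: 17.07
tcp_pos: [0.4833, 0.2585, 0.0748]
eef_rot: [0.0, -0.023, 1.0, -0.0]
contact_force: [0.2, 0.3, 1.4]
gripper_width: 0.0619
grasp_force: 30.0
```

Request:
servo_tool:
  moves:
    - [[0,0,-0.2],[0,0,0]]
    - [[0,0,-0.5],[0,0,0]]
    - [[0,0,-0.8],[0,0,0]]
    - [[0,0,-0.8],[0,0,0]]
    - [[0,0,-0.7],[0,0,0]]
    - [[0,0,0],[0,0,0]]
    - [[0,0,0],[0,0,0]]

```text
time_s: 17.65
tcp_pos: [0.484, 0.2589, 0.1509]
eef_rot: [0.002, -0.023, 1.0, 0.001]
contact_force: [-0.1, -0.1, -2.6]
gripper_width: 0.062
grasp_force: 30.0
```

Request:
servo_tool:
  moves:
    - [[-0.2,-0.5,0],[0,0,0]]
    - [[-0.38,-0.96,0],[0,0,0]]
    - [[-0.38,-0.96,0],[0,0,0]]
    - [[-0.38,-0.96,0],[0,0,0]]
    - [[-0.38,-0.96,0],[0,0,0]]
    - [[-0.38,-0.96,0],[0,0,0]]
    - [[-0.38,-0.96,0],[0,0,0]]
    - [[-0.38,-0.96,0],[0,0,0]]
    - [[-0.38,-0.96,0],[0,0,0]]
    - [[-0.38,-0.96,0],[0,0,0]]

```text
time_s: 18.48
tcp_pos: [0.583, 0.0322, 0.1472]
eef_rot: [-0.002, -0.023, 1.0, 0.0]
contact_force: [1.1, -0.6, -1.5]
gripper_width: 0.0615
grasp_force: 30.0
```

Request:
servo_tool:
  moves:
    - [[-0.38,-0.96,0],[0,0,0]]
    - [[-0.38,-0.96,0],[0,0,0]]
    - [[-0.38,-0.96,0],[0,0,0]]
    - [[-0.38,-0.96,0],[0,0,0]]
    - [[-0.38,-0.96,0],[0,0,0]]
    - [[-0.38,-0.96,0],[0,0,0]]
    - [[-0.2,-0.5,0],[0,0,0]]

```text
time_s: 19.07
tcp_pos: [0.6526, -0.1228, 0.147]
eef_rot: [-0.002, -0.022, 1.0, -0.0]
contact_force: [-0.2, 0.3, -2.4]
gripper_width: 0.062
grasp_force: 30.0
```

Request:
servo_tool:
  moves:
    - [[0,0,0],[0,0,-0.67]]
    - [[0,0,0.4],[0,0,-0.67]]
    - [[0,0,0.4],[0,0,-0.67]]
    - [[0,0,0.4],[0,0,-0.67]]
    - [[0,0,0.4],[0,0,-0.67]]
    - [[0,0,0.4],[0,0,-0.67]]
    - [[0,0,0.2],[0,0,-0.67]]
    - [[0,0,0],[0,0,-0.67]]
    - [[0,0,0],[0,0,-0.67]]
    - [[0,0,0],[0,0,-0.65]]

```text
time_s: 19.9
tcp_pos: [0.6517, -0.1187, 0.0923]
eef_rot: [-0.002, -0.288, 0.958, 0.001]
contact_force: [-0.1, 0.0, -1.7]
gripper_width: 0.0618
grasp_force: 30.0
```

Request:
servo_tool:
  moves:
    - [[0,0,0],[0,0,0]]
    - [[0,0,0],[0,0,0]]

```text
time_s: 20.07
tcp_pos: [0.6523, -0.1188, 0.0931]
eef_rot: [-0.001, -0.286, 0.958, 0.001]
contact_force: [-0.2, -0.2, -3.5]
gripper_width: 0.0621
grasp_force: 30.0
```

Run:
```python
from h import *
cv2.imwrite("pics/top4.png",camera("top")[:,:,::-1]); cv2.imwrite("pics/scene4.png",camera("scene")[:,:,::-1])
I=cv2.imread("pics/top4.png");J=cv2.imread("pics/scene4.png")
cv2.imwrite("pics/v4.png",np.hstack([cv2.resize(J[250:370,240:380],(400,343)),cv2.resize(I[220:310,150:255],(400,343))]))
o=telemetry.get_obs();print(o["tcp_pos"],o["eef_rot"])
```

```text
[ 0.65273312 -0.11890309  0.09371052] [-5.88329589e-04 -2.85839243e-01  9.58277309e-01  4.24958927e-04]
```

View pics/v4.png

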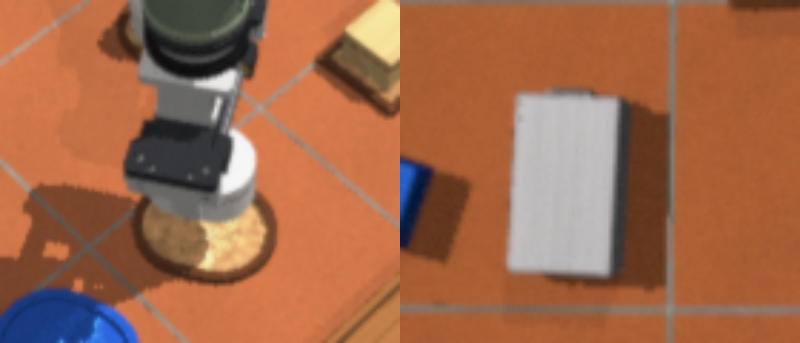

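The dish hangs over the oval tray, turned to match its long axis. The canister is fully visible in the top view at crop (570,185), latch up (+x). I lower the dish and measure the canister from the saved pictures.

Request:
servo_tool:
  moves:
    - [[0,0,0.5],[0,0,0]]
    - [[0,0,0.6],[0,0,0]]
    - [[0,0,0.5],[0,0,0]]
    - [[0,0,0.4],[0,0,0]]
    - [[0,0,0.2],[0,0,0]]
    - [[0,0,0.14],[0,0,0]]
    - [[0,0,0.08],[0,0,0]]
    - [[0,0,0],[0,0,0]]
    - [[0,0,0],[0,0,0]]
    - [[0,0,0],[0,0,0]]

```text
time_s: 21.0
tcp_pos: [0.654, -0.1192, 0.0348]
eef_rot: [0.001, -0.286, 0.958, -0.0]
contact_force: [-0.4, -0.1, -1.8]
gripper_width: 0.0616
grasp_force: 30.0
```

Run:
```python
from h import *
I=cv2.imread("pics/top4.png");J=cv2.imread("pics/scene4.png")
for n,im,(x0,y0,x1,y1),Ts in(("top",I,(165,235,215,300),(140,160,170)),("scene",J,(335,180,395,225),(130,150,170))):
    s=cv2.GaussianBlur(im.min(2),(3,3),0)[y0:y1,x0:x1]
    print(s[22,::3],s[::3,24])
    for T in Ts:
        c=max(cv2.findContours((s>T).astype(np.uint8),0,1)[0],key=cv2.contourArea)+[x0,y0]
        w=(onplane(n,c,.046)*1000).astype(np.float32)
        r=cv2.minAreaRect(w);print(n,T,np.round(r[0]+r[1]+(r[2],),1))
```

```text
[ 53  53  52  53  54 153 190 187 190 187 189 189 190 187  88  39  29] [ 51  52  56 125 191 191 191 190 189 188 188 187 188 187 187 186 185 185
 180  64  50  51]
top 140 [481.7 261.   62.9 109.2  87.5]
top 160 [481.4 260.8  60.4 106.7  87.5]
top 170 [481.6 260.9  59.4 105.1  87.1]
[ 85 106 103  84  90  83 108 193 217 217 215 215 214 215 214 213 210 144
  80  76] [ 74  83 190 214 214 213 216 217 201  99  84  86  71  44  42]
scene 130 [483.5 259.7  67.2 115.4  87.8]
scene 150 [483.9 259.6  64.7 114.   87.9]
scene 170 [483.6 259.9  61.9 110.   87.4]
```

Request:
servo_tool:
  moves:
    - [[0,0,0.08],[0,0,0]]
    - [[0,0,0],[0,0,0]]
    - [[0,0,0],[0,0,0]]

```text
time_s: 21.25
tcp_pos: [0.6533, -0.119, 0.0321]
eef_rot: [0.0, -0.286, 0.958, -0.0]
contact_force: [-0.2, 0.0, -1.7]
gripper_width: 0.0616
grasp_force: 30.0
```

Request:
servo_tool:
  claw: -1
  moves:
    - [[0,0,0],[0,0,0]]
    - [[0,0,0],[0,0,0]]
    - [[0,0,0],[0,0,0]]
    - [[0,0,0],[0,0,0]]
    - [[0,0,0],[0,0,0]]
    - [[0,0,0],[0,0,0]]
    - [[0,0,-0.4],[0,0,0]]
    - [[0,0,-0.8],[0,0,0]]
    - [[0,0,-1],[0,0,0]]
    - [[0,0,-1],[0,0,0]]

```text
time_s: 22.08
tcp_pos: [0.6528, -0.1188, 0.1128]
eef_rot: [-0.001, -0.286, 0.958, 0.0]
contact_force: [0.9, -0.1, 0.2]
gripper_width: 0.094
grasp_force: 0.0
```

Request:
servo_tool:
  moves:
    - [[0,0,-1],[0,0,0.78]]
    - [[0,0,-0.6],[0,0,0.78]]
    - [[0,0,0],[0,0,0.78]]
    - [[0,0,0],[0,0,0.78]]
    - [[0,0,0],[0,0,0.78]]
    - [[0,0,0],[0,0,0.78]]
    - [[0,0,0],[0,0,0.78]]
    - [[0,0,0],[0,0,0.78]]
    - [[0,0,0],[0,0,0.78]]
    - [[0,0,0],[0,0,0.75]]

```text
time_s: 22.92
tcp_pos: [0.6535, -0.119, 0.1529]
eef_rot: [0.0, 0.022, 1.0, -0.0]
contact_force: [0.6, 0.8, 0.3]
gripper_width: 0.0939
grasp_force: 0.0
```

Request:
servo_tool:
  moves:
    - [[0,0,0],[0,0,0]]
    - [[0,0,0],[0,0,0]]

```text
time_s: 23.08
tcp_pos: [0.6535, -0.119, 0.1526]
eef_rot: [0.0, 0.02, 1.0, -0.0]
contact_force: [-0.8, 0.0, -0.1]
gripper_width: 0.0942
grasp_force: 0.0
```

Request:
servo_tool:
  moves:
    - [[0.47,0.93,0],[0,0,0]]
    - [[0.47,0.93,0],[0,0,0]]
    - [[0.47,0.93,0],[0,0,0]]
    - [[0.47,0.93,0],[0,0,0]]
    - [[0.47,0.93,0],[0,0,0]]
    - [[0.47,0.93,0],[0,0,0]]
    - [[0.47,0.93,0],[0,0,0]]
    - [[0.47,0.93,0],[0,0,0]]
    - [[0.47,0.93,0],[0,0,0]]
    - [[0.47,0.93,0],[0,0,0]]

```text
time_s: 23.92
tcp_pos: [0.5449, 0.1192, 0.1525]
eef_rot: [0.0, 0.02, 1.0, 0.0]
contact_force: [0.4, 0.3, 0.4]
gripper_width: 0.0939
grasp_force: 0.0
```

Request:
servo_tool:
  moves:
    - [[0.47,0.93,0],[0,0,0]]
    - [[0.47,0.93,0],[0,0,0]]
    - [[0.47,0.93,0],[0,0,0]]
    - [[0.47,0.93,0],[0,0,0]]
    - [[0.47,0.93,0],[0,0,0]]
    - [[0.42,0.92,0],[0,0,0]]
    - [[0,0,0],[0,0,0]]
    - [[0,0,0],[0,0,0]]

```text
time_s: 24.58
tcp_pos: [0.4815, 0.261, 0.1523]
eef_rot: [0.0, 0.019, 1.0, -0.0]
contact_force: [-0.0, -0.1, 0.5]
gripper_width: 0.094
grasp_force: 0.0
```

Run:
```python
from h import *
cv2.imwrite("pics/top5.png",camera("top")[:,:,::-1]); cv2.imwrite("pics/scene5.png",camera("scene")[:,:,::-1])
I=cv2.imread("pics/top5.png");J=cv2.imread("pics/scene5.png")
cv2.imwrite("pics/v5.png",np.hstack([cv2.resize(J[150:350,260:460],(400,400)),cv2.resize(I[160:240,310:390],(400,400))]))
o=telemetry.get_obs();print(o["tcp_pos"],o["eef_rot"])
```

```text
[0.48228895 0.2595683  0.152204  ] [ 3.22712602e-04  2.01022532e-02  9.99797854e-01 -2.15751198e-04]
```

View pics/v5.png

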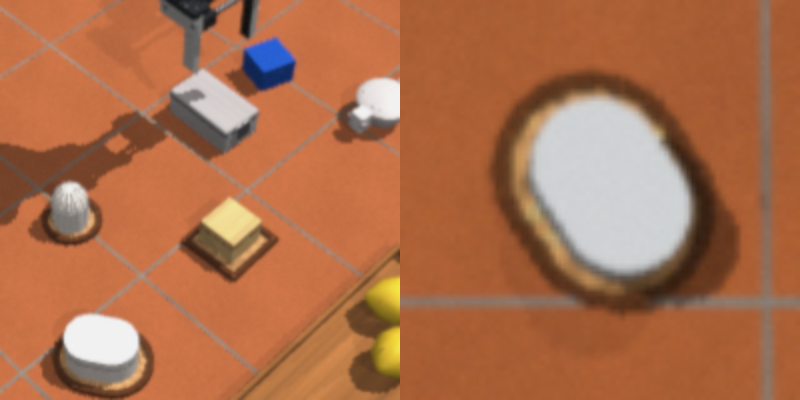

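The reamer, box and dish all stand in their trays, and the gripper is above the canister. I check the dish's height and centre numerically while going down.

Request:
servo_tool:
  moves:
    - [[0,0,0.6],[0,0,0]]
    - [[0,0,0.8],[0,0,0]]
    - [[0,0,0.8],[0,0,0]]
    - [[0,0,0.8],[0,0,0]]
    - [[0,0,0.8],[0,0,0]]
    - [[0,0,0.6],[0,0,0]]
    - [[0,0,0.4],[0,0,0]]
    - [[0,0,0.1],[0,0,0]]
    - [[0,0,0],[0,0,0]]
    - [[0,0,0],[0,0,0]]

```text
time_s: 25.52
tcp_pos: [0.4829, 0.2599, 0.0302]
eef_rot: [0.001, 0.021, 1.0, 0.0]
contact_force: [-0.6, 0.4, -0.4]
gripper_width: 0.0941
grasp_force: 0.0
```

Run:
```python
from h import *
I=cv2.imread("pics/top5.png");J=cv2.imread("pics/scene5.png");P=[]
for n,im,(x0,y0,x1,y1),T in(("top",I,(325,170,380,225),185),("scene",J,(280,295,345,350),215)):
    s=cv2.GaussianBlur(im.min(2),(3,3),0)[y0:y1,x0:x1]
    c=max(cv2.findContours((s>T).astype(np.uint8),0,1)[0],key=cv2.contourArea)+[x0,y0]
    w=(onplane(n,c,.047)*1000).astype(np.float32)
    r=cv2.minAreaRect(w);print(n,np.round(r[0]+r[1]+(r[2],),1)); v=cv2.moments(c);P.append((v["m10"]/v["m00"],v["m01"]/v["m00"]))
print(tri(*P))
```

```text
top [ 652.7 -119.6   83.1   58.    33.5]
scene [ 653.3 -119.2   83.9   58.    32.7]
[ 0.65284092 -0.11916212  0.0457246 ]
```

The dish is within 1 mm of centre, at the right height and angle. I close on the canister.

Request:
servo_tool:
  claw: 1
  moves:
    - [[0,0,0],[0,0,0]]
    - [[0,0,0],[0,0,0]]
    - [[0,0,0],[0,0,0]]
    - [[0,0,0],[0,0,0]]
    - [[0,0,0],[0,0,0]]
    - [[0,0,0],[0,0,0]]
    - [[0,0,0],[0,0,0]]

```text
time_s: 26.1
tcp_pos: [0.4822, 0.2603, 0.0299]
eef_rot: [0.0, 0.02, 1.0, 0.0]
contact_force: [-0.3, 0.6, 3.2]
gripper_width: 0.066
grasp_force: 30.0
```

Request:
servo_tool:
  moves:
    - [[0,0,-0.2],[0,0,0]]
    - [[0,0,-0.5],[0,0,0]]
    - [[0,0,-0.8],[0,0,0]]
    - [[0,0,-0.9],[0,0,0]]
    - [[0,0,-0.9],[0,0,0]]
    - [[0,0,-0.9],[0,0,0]]
    - [[0,0,-0.6],[0,0,0]]
    - [[0,0,0],[0,0,0]]
    - [[0,0,0],[0,0,0]]

```text
time_s: 26.85
tcp_pos: [0.4823, 0.2602, 0.1504]
eef_rot: [0.001, 0.02, 1.0, 0.0]
contact_force: [-0.1, 0.4, -3.9]
gripper_width: 0.066
grasp_force: 30.0
```

Request:
servo_tool:
  moves:
    - [[-0.02,-0.5,0],[0,0,0]]
    - [[-0.02,-0.96,0],[0,0,0]]
    - [[-0.02,-0.96,0],[0,0,0]]
    - [[-0.02,-0.96,0],[0,0,0]]
    - [[-0.02,-0.96,0],[0,0,0]]
    - [[-0.02,-0.96,0],[0,0,0]]
    - [[-0.02,-0.96,0],[0,0,0]]
    - [[-0.02,-0.96,0],[0,0,0]]
    - [[-0.02,-0.96,0],[0,0,0]]
    - [[-0.02,-0.96,0],[0,0,0]]

```text
time_s: 27.68
tcp_pos: [0.4753, 0.0298, 0.1473]
eef_rot: [-0.002, 0.02, 1.0, -0.0]
contact_force: [1.1, -0.6, -3.7]
gripper_width: 0.0657
grasp_force: 30.0
```

Request:
servo_tool:
  moves:
    - [[-0.02,-0.96,0],[0,0,0]]
    - [[-0.02,-0.96,0],[0,0,0]]
    - [[-0.02,-0.96,0],[0,0,0]]
    - [[-0.02,-0.96,0],[0,0,0]]
    - [[-0.02,-0.96,0],[0,0,0]]
    - [[-0.02,-0.96,0],[0,0,0]]
    - [[-0.02,-0.96,0],[0,0,0]]
    - [[-0.02,-0.96,0],[0,0,0]]
    - [[-0.02,-0.96,0],[0,0,0]]
    - [[0,-0.96,0],[0,0,0]]

```text
time_s: 28.52
tcp_pos: [0.4699, -0.2093, 0.1472]
eef_rot: [-0.002, 0.021, 1.0, 0.001]
contact_force: [0.1, 0.7, -3.7]
gripper_width: 0.0658
grasp_force: 30.0
```

Request:
servo_tool:
  moves:
    - [[0,-0.96,0],[0,0,0]]
    - [[0,-0.96,0],[0,0,0]]
    - [[0,-0.6,0],[0,0,0]]
    - [[0,-0.31,0],[0,0,0]]
    - [[0,0,0],[0,0,0]]
    - [[0,0,0],[0,0,0]]

```text
time_s: 29.02
tcp_pos: [0.4687, -0.2783, 0.1485]
eef_rot: [-0.001, 0.021, 1.0, 0.001]
contact_force: [0.0, 0.1, -3.2]
gripper_width: 0.0661
grasp_force: 30.0
```

Request:
servo_tool:
  moves:
    - [[0,0,0],[0,0,0.83]]
    - [[0,0,0],[0,0,0.83]]
    - [[0,0,0.2],[0,0,0.83]]
    - [[0,0,0.3],[0,0,0.83]]
    - [[0,0,0.3],[0,0,0.83]]
    - [[0,0,0.3],[0,0,0.83]]
    - [[0,0,0.3],[0,0,0.83]]
    - [[0,0,0.3],[0,0,0.83]]
    - [[0,0,0.3],[0,0,0.83]]
    - [[0,0,0],[0,0,0.79]]

```text
time_s: 29.85
tcp_pos: [0.4683, -0.2762, 0.0975]
eef_rot: [-0.002, 0.344, 0.939, 0.001]
contact_force: [-0.4, 0.8, -3.4]
gripper_width: 0.0657
grasp_force: 30.0
```

Request:
servo_tool:
  moves:
    - [[0,0,0],[0,0,0]]
    - [[0,0,0],[0,0,0]]

```text
time_s: 30.02
tcp_pos: [0.4695, -0.2777, 0.0993]
eef_rot: [-0.0, 0.342, 0.94, 0.0]
contact_force: [0.1, -0.8, -3.5]
gripper_width: 0.066
grasp_force: 30.0
```

Run:
```python
from h import *
J=camera("scene")[:,:,::-1]
cv2.imwrite("pics/v6.png",cv2.resize(J[200:440,120:360],(500,500)))
o=telemetry.get_obs();print(o["tcp_pos"],o["eef_rot"])
```

```text
[ 0.46966788 -0.27814572  0.09962118] [4.83945692e-05 3.42319382e-01 9.39583646e-01 9.85808052e-05]
```

View pics/v6.png

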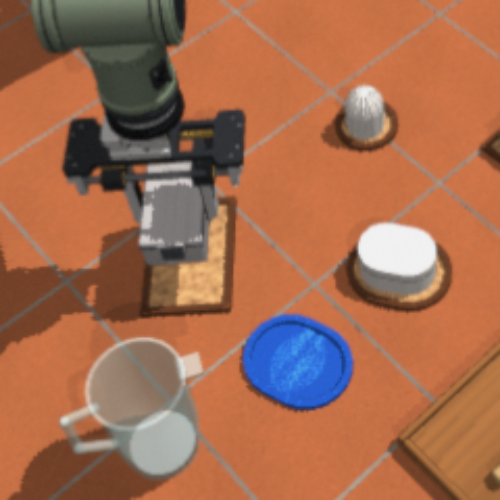

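The canister hangs aligned over the long tray at (185,240), well clear of the pitcher. I lower it.

Request:
servo_tool:
  moves:
    - [[0,0,0.5],[0,0,0]]
    - [[0,0,0.6],[0,0,0]]
    - [[0,0,0.6],[0,0,0]]
    - [[0,0,0.4],[0,0,0]]
    - [[0,0,0.2],[0,0,0]]
    - [[0,0,0.16],[0,0,0]]
    - [[0,0,0.1],[0,0,0]]
    - [[0,0,0],[0,0,0]]
    - [[0,0,0],[0,0,0]]
    - [[0,0,0],[0,0,0]]

```text
time_s: 30.9
tcp_pos: [0.4699, -0.2796, 0.0362]
eef_rot: [0.001, 0.344, 0.939, -0.0]
contact_force: [-0.7, 0.9, -3.8]
gripper_width: 0.0661
grasp_force: 30.0
```

Request:
servo_tool:
  moves:
    - [[0,0,0.04],[0,0,0]]
    - [[0,0,0],[0,0,0]]
    - [[0,0,0],[0,0,0]]

```text
time_s: 31.15
tcp_pos: [0.4695, -0.2792, 0.0347]
eef_rot: [0.0, 0.344, 0.939, -0.0]
contact_force: [0.2, -1.3, -4.1]
gripper_width: 0.0657
grasp_force: 30.0
```

Request:
servo_tool:
  moves:
    - [[0,0,0.04],[0,0,0]]
    - [[0,0,0],[0,0,0]]
    - [[0,0,0],[0,0,0]]

```text
time_s: 31.4
tcp_pos: [0.4693, -0.279, 0.0334]
eef_rot: [-0.0, 0.344, 0.939, 0.0]
contact_force: [-0.3, -0.7, -3.5]
gripper_width: 0.0661
grasp_force: 30.0
```

Request:
servo_tool:
  claw: -1
  moves:
    - [[0,0,0],[0,0,0]]
    - [[0,0,0],[0,0,0]]
    - [[0,0,0],[0,0,0]]
    - [[0,0,0],[0,0,0]]
    - [[0,0,0],[0,0,0]]
    - [[0,0,0],[0,0,0]]
    - [[0,0,-0.4],[0,0,0]]
    - [[0,0,-0.8],[0,0,0]]
    - [[0,0,-1],[0,0,0]]
    - [[0,0,-1],[0,0,0]]

```text
time_s: 32.23
tcp_pos: [0.469, -0.2788, 0.1144]
eef_rot: [-0.001, 0.344, 0.939, 0.0]
contact_force: [0.9, 0.1, -0.5]
gripper_width: 0.0944
grasp_force: 0.0
```

Request:
servo_tool:
  moves:
    - [[0,0,-1],[0,0,0]]
    - [[0,0,-1],[0,0,0]]
    - [[0.6,0.6,-1],[0,0,0]]
    - [[0.6,0.6,-1],[0,0,0]]
    - [[0,0,0],[0,0,0]]
    - [[0,0,0],[0,0,0]]

```text
time_s: 32.73
tcp_pos: [0.4669, -0.237, 0.216]
eef_rot: [0.002, 0.343, 0.939, -0.001]
contact_force: [-0.0, 0.4, 0.2]
gripper_width: 0.0937
grasp_force: 0.0
```

Run:
```python
from h import *
J=camera("scene")[:,:,::-1]; I=camera("top")[:,:,::-1]
cv2.imwrite("pics/v7.png",np.hstack([cv2.resize(J[190:430,120:400],(466,400)),cv2.resize(I[170:310,230:470][:,90:230],(330,400))]))
s=cv2.GaussianBlur(J.min(2),(3,3),0)[270:360,170:250]
c=max(cv2.findContours((s>150).astype(np.uint8),0,1)[0],key=cv2.contourArea)+[170,270]
r=cv2.minAreaRect((onplane("scene",c,.049)*1000).astype(np.float32));print(r); print(telemetry.get_obs()["tcp_pos"])
```

```text
((471.6424255371094, -278.9017639160156), (64.1458740234375, 112.47937774658203), 49.79255294799805)
[ 0.46539509 -0.23687383  0.21289778]
```

View pics/v7.png

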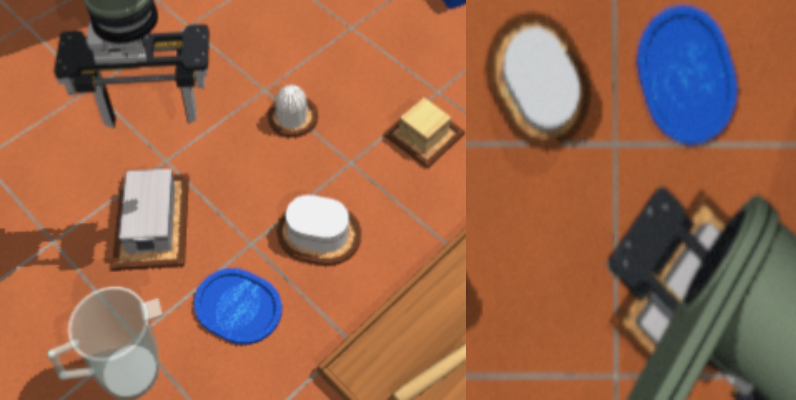

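All four pieces stand in their trays. The canister measures (0.4716, -0.2789), within 2 mm of its tray's centre, and the gripper is clear. I hand the job in.

```bash
python3 -c "
from station import bot
print(bot.finish_job())"
```

```text
the job is handed in; nothing more can be done
None
```

I placed all four pieces, in order, upright and flat in their matching trays, left the pitcher and squeezer alone, and handed the job in at about 33 s; the hand-in gave no verdict.

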